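# Snap the eared vent plate onto the hornet transfer box

## Robot

A 7-joint arm with a two-finger parallel gripper is mounted at the origin on the work surface. World frame = base frame: x ahead of the robot, y to its left, z up, the work surface at z = 0. Lengths are in m, angles in rad, forces in N, time in s.
With the tool pointing down it reaches from about 0.425 to 0.925 m from the base axis. Payload 6.8 kg.
Tool frame: the origin (TCP) lies at the very end of the fingers, on their centre line; the grasp point (between the pads) lies 19 mm behind it (r.grip_depth is the distance from the TCP to the grasp point, in m); z points along the fingers, y is the direction in which the jaws open and shut (so a half turn about z gives the same grasp; the last joint's range is limited). The gripper opens to 85 mm and grips with 20 to 120 N. Pads are 22 mm wide; open, the fingers measure 114 mm over their backs; the gripper's body (76 mm by 85 mm) begins 54 mm behind the grasp point. The pads swing forward as they close: fully open they stand 13 mm farther back than shut.
Start: joints at [-1.289, 0.477, 0.022, 1.555, -0.011, 1.109, -0.083], TCP at [0.257, 0.624, 0.231] pointing down, gripper open.
Joint ranges: [-2.96, 2.96], [-0.34, 2.1], [-1.41, 1.46], [0.24, 2.44], [-1.37, 4.51], [0.17, 1.92], [-2.96, 2.96]. Speed limits (rad/s): [2.39, 2.39, 3.14, 3.14, 3.14, 3.14, 3.14].

## Interface

Orientations are given as a rotation vector (axis times angle).
In Python, from bench import status, eyes, workorder, spotter, r gives the robot as it stands.
- The arm moves only by the tool drive_tool, never from a script. Its argument "commands" is a list of rows, each an object of numbers: "rx", "ry", "rz": the turn, a rotation vector about the world's x, y, z normalised to -1 to 1, where 1 is 8 degrees; "tx", "ty", "tz": the shift along the world's x, y, z normalised to -1 to 1, where 1 is 20 mm; "grip": the closure, from -1 (fully open) to 1 (shut). A call has 1 to 10 rows; each row shifts and turns the commanded pose from where the row before left it; what a row does not reach is not made up. A row lasts 1/8 s, in which the tool goes at most 62.5 mm and 10.7 degrees, less where a joint would pass 70% of its speed; a pose out of reach is approached as far as the arm can. A call with a number of a shift or a turn outside -1 to 1 is refused whole. A call with a gripper value outside its range is refused whole. The fingers move at their own pace and stop on an object; "grip_force" is the grip in N (left out, the last holds). Time passes only in rows, so rows that do not move let the fingers close. It gives the time, the measured TCP pose, the force and the opening at its end, in the units of the state.
- status.get_obs(): the state, without advancing time (a new reading comes with each control period).
- eyes.grab_frame(name): name is "scene" or "top"; returns a dict with "frame" (384x512x3 uint8, blue, green, red), "range_z" (384x512 float32, m along the optical axis (not along the pixel's ray), 0 where there is no reading), "fx", "fy", "cx", "cy" (pixels), "T" (4x4, takes a point from camera to world coordinates). Camera axes: x right, y down, z forward; pixel columns grow to the right and rows downward; lengths in m; the calibration is good to about 2 mm. A picture is of the moment at which its call begins.
- workorder.hand_in(): hands the job in, once; it reports no verdict.
Trained networks look in the newest picture that a camera, given by its name, has taken for a name from the list of things; names that differ only in an ending like _2 or _b are one class to them, and where a whole thing is asked for, a point or a joint stands for the part that bears it (a point fixed in the world has none). Each returns a list of dicts, best first, with "confidence" (0 to 1); they miss things now and then, are a little off and sometimes report something else, mostly with a low value. They report only what shows in the picture. A call takes as long as a camera call. They do not tell look-alikes from the thing itself.
- spotter.boxes_of(camera, target): "position" ([column, row] as shares, 0 to 1, of the picture: columns of its width, rows of its height, amid what is visible of it).
- spotter.masks_of(camera, target): "mask" (384x512 bool, what is visible of it) and "position" ([column, row] as shares, 0 to 1, of the picture: columns of its width, rows of its height, amid what is visible of it).
The state is a dict: "clock": time; "joints": joint angles; "qvel": joint speeds; "tau": joint torques, N m; "tcp_pos": TCP position; "orientation": TCP orientation; "contact_force": force on the tool from outside, world axes, zero at the start; "moment": the same for the moment, N m; "grip_width": finger opening in m.
Only numpy, scipy, OpenCV 4.12 (cv2) and the standard library are available. Lean on these libraries where they do the work, as an engineer would, in place of code of your own. Each camera call takes 0.05 s, during which the arm holds its last target.

## Task

Close the brown hornet transfer box: take the vent plate that has an ear at each end by its black grip, set its ears down into the two spring-clip slots on top of the box (either way round) and press it home past the clips until it sits flat over the opening. Then let go and leave it there. Leave the plain plate without ears where it lies.

Things in the scene. Friction and masses are not known exactly. Their poses are not given: they have to be found in the camera images.
- eared_grip (a point): Centre of the black grip of the eared vent plate, 24 mm above its underside; z up. Grey steel plate 70 (x) x 90 (y) x 6 mm, at the middle of each y end an ear 20 mm wide (x), 6 thick, 30 long: 150 mm overall; 0.2 kg, lying flat. Grip: upright block in the middle, 14 mm thick (x), 50 long (y), from 6 to 42 mm above the underside. Same either way round.
- seat (a point): Middle of the opening (46 x 66 mm) in the top of the brown wooden box, on its top surface, 120 mm above the table; z up. The box is fixed, 220 (x) x 240 mm (y). One slot for an ear stands at each y end of the opening. Seated, the plate lies flat on this surface, its grip's centre 24 mm above this point, its y along this y.
- slot (a point): Centre of the narrowest part of the slot at the +y end, 72 mm from the seat and 12 mm above it; the -y slot mirrors it. Dark steel, 46 mm high, open above, 57 to 92 mm out in y. Two spring leaves narrow it in x from 53 mm at the mouth to 17 mm here, wider below; each yields 15 mm sideways. The plate must be pushed past them with about 5 to 10 N; its weight is not enough.
- plain_grip (a point): Centre of the black grip of the plain plate, a bystander that does not fit: a grey steel rectangle 70 (x) x 130 (y) x 6 mm without ears, with the same grip, lying flat on the table. This point is 24 mm above its underside.
Not all that is in view belongs to the job. Leave any pink or yellow look-alike of the part that bears eared_grip alone.

How it is judged:
By the outcome, as a careful person would: the job done as asked, in the order asked, and still so for the second after the job is handed in, with the robot touching nothing.
It also fails if it takes over 35 s, if anything falls off the work surface, if the arm or the gripper's body presses on something with over 40 N, if the wrist force passes 120 N, or if a joint passes its speed limit or range.

## Working session

There is one attempt and no reset: what is moved stays moved. The work goes in short steps, Python scripts to look and compute and a tool call to move; the robot and the scene stay as the last step left them, time stands still between calls to the robot, and variables do not carry over. Pictures are saved under pics/ and viewed, and the job is handed in when it is done.

Besides the shell and the picture viewer there is one more tool, called in YAML: its name, and indented under it one key for each argument. drive_tool: Moves the arm, as the interface text tells. Scaled input: -1 to 1 covers 20 mm each way for a shift and 8 degrees each way for a turn. Its arguments: {"type":"object","properties":{"commands":{"type":"array","items":{"type":"object","properties":{"rx":{"type":"number"},"ry":{"type":"number"},"rz":{"type":"number"},"tx":{"type":"number"},"ty":{"type":"number"},"tz":{"type":"number"},"grip":{"type":"number"}}}},"grip_force":{"type":"number"}},"required":["commands"]}

```bash
mkdir -p pics; ls; python3 - <<'E'
from bench import status, eyes, workorder, spotter, r
import cv2,numpy as np
print(status.get_obs())
for n in ("scene","top"):
    f=eyes.grab_frame(n); cv2.imwrite(f"pics/{n}0.png",f["frame"]); np.savez(f"{n}0.npz",**f)
    for t in("eared_grip","seat","slot","plain_grip"):
        print(n,t,[(d["confidence"],np.round(np.array(d["position"])*[512,384],1)) for d in spotter.boxes_of(n,t)])
E
```

```text
pics
{'clock': 0.0, 'joints': array([-1.28913407,  0.4777676 ,  0.02233949,  1.55642855, -0.01147824,
        1.10931417, -0.08311925]), 'qvel': array([-5.88315077e-04,  4.42605088e-05,  1.47701608e-03,  1.20058850e-04,
       -5.79948730e-04,  4.13211386e-04,  5.28856753e-04]), 'tau': array([-1.27893032e-03, -5.96455586e+01,  1.60751291e+00, -2.81197983e+01,
        1.23906977e-02,  9.46240383e-03,  1.61713587e-05]), 'tcp_pos': array([0.25627595, 0.62382771, 0.23035719]), 'orientation': array([-6.08311490e-01, -3.08193386e+00,  2.79359501e-03]), 'contact_force': array([-0.64350895,  0.37637787, -0.2640518 ]), 'moment': array([-0.00640516,  0.00343427, -0.01418918]), 'grip_width': 0.08484021213451622}
scene eared_grip [(0.9, array([204.2, 277.8])), (0.88, array([261.2, 163.6])), (0.75, array([387.9, 199.6])), (0.57, array([268.7, 236.2]))]
scene seat [(0.87, array([157.1, 168.3]))]
scene slot []
scene plain_grip [(0.67, array([294.9, 202.6]))]
top eared_grip [(0.96, array([223.4, 184.7])), (0.77, array([287.1, 275.5])), (0.65, array([244.1, 118.7])), (0.65, array([134.2, 300.7]))]
top seat [(0.7, array([370. , 179.7]))]
top slot [(0.79, array([376.5, 183.6]))]
top plain_grip [(0.67, array([224.6, 237.5]))]
```

View pics/scene0.png

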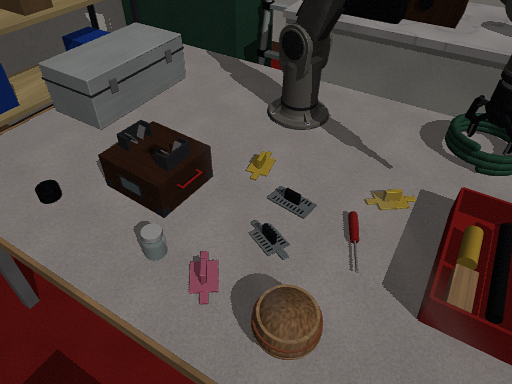

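View pics/top0.png

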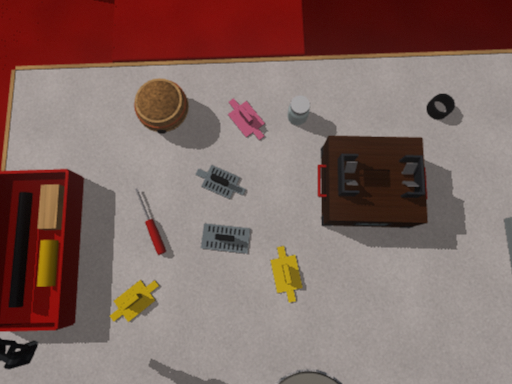

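The eared grey plate is at about (221,181) in the top view. The plain plate is at (226,238), and the box has its slots at (349,174) and (412,175). Next I'll measure them.

```bash
cat > h.py <<'E'
import numpy as np,cv2
def cloud(f):
    Z=f["range_z"];v,u=np.mgrid[:384,:512]
    P=np.stack([(u-f["cx"])/f["fx"]*Z,(v-f["cy"])/f["fy"]*Z,Z,np.ones_like(Z)],-1)
    W=P@f["T"].T; W=W[...,:3]; W[Z==0]=np.nan; return W
E
python3 - <<'E'
from h import *
f=np.load("top0.npz");W=cloud(f);im=f["frame"].astype(int)
print(f["T"].round(3),f["fx"])
def rep(n,m):
    p=W[m]; xy=p[:,:2].astype(np.float32); c,s,a=cv2.minAreaRect(xy)
    b=cv2.boxPoints((c,s,a)); e=[b[1]-b[0],b[2]-b[1]]; e=max(e,key=np.linalg.norm)
    print(n,len(p),"mean",p.mean(0).round(4),"rect",np.round(c,4),np.round(s,4),"longdir deg",np.degrees(np.arctan2(e[1],e[0])).round(1),"z",np.percentile(p[:,2],[2,50,98]).round(4))
v,u=np.mgrid[:384,:512]
w=(abs(u-221)<30)&(abs(v-181)<22)
print('table z',np.nanmedian(W[200:215,190:260,2]))
rep("eared all",w&(W[...,2]>0.004)&(W[...,2]<.06))
rep("eared grip",w&(W[...,2]>0.03))
w2=(abs(u-226)<30)&(abs(v-238)<20)
rep("plain all",w2&(W[...,2]>0.004)); rep("plain grip",w2&(W[...,2]>.03))
wb=(u>310)&(u<435)&(v>125)&(v<235)
rep("boxtop",wb&(abs(W[...,2]-.12)<.008))
for a,b in((335,365),(395,430)):
    rep("slot",wb&(u>a)&(u<b)&(W[...,2]>.135)&(W[...,2]<.2))
    rep("slot rim",wb&(u>a)&(u<b)&(W[...,2]>.16)&(W[...,2]<.2))
op=wb&(u>340)&(u<420)&(v>150)&(v<200)&(W[...,2]<.1); print(op.sum()); 
if op.sum()>5: rep("opening",op)
big=cv2.resize(f["frame"][120:240,310:440],None,fx=6,fy=4.6,interpolation=cv2.INTER_CUBIC); cv2.imwrite("pics/box.png",cv2.convertScaleAbs(big,alpha=2.2,beta=20))
big=cv2.resize(f["frame"][155:265,180:270],None,fx=5,fy=5,interpolation=cv2.INTER_CUBIC); cv2.imwrite("pics/ear.png",big)
np.set_printoptions(linewidth=250)
print((W[140:212:4,336:432:4,2]*1000).round(0))
E
```

```text
[[-0.025 -0.981  0.194  0.389]
 [-0.999  0.029  0.016  0.118]
 [-0.021 -0.193 -0.981  1.056]
 [ 0.     0.     0.     1.   ]] 378.45217631354814
table z -0.0005212905328230155
eared all 764 mean [0.6245 0.2173 0.0111] rect [0.628  0.2155] [0.1217 0.1581] longdir deg -89.3 z [0.0042 0.0063 0.0425]
eared grip 100 mean [0.6253 0.2183 0.0402] rect [0.6262 0.2182] [0.0497 0.0143] longdir deg 64.7 z [0.0319 0.0408 0.0443]
plain all 970 mean [0.4657 0.2061 0.0099] rect [0.4701 0.2024] [0.1548 0.0949] longdir deg 89.8 z [0.0041 0.0062 0.0427]
plain grip 100 mean [0.4652 0.2061 0.0409] rect [0.4655 0.2062] [0.0498 0.0138] longdir deg 82.1 z [0.0323 0.041  0.0449]
boxtop 6506 mean [ 0.5925 -0.1837  0.1195] rect [ 0.5983 -0.1883] [0.2423 0.2217] longdir deg 86.9 z [0.1157 0.1195 0.1232]
slot 519 mean [ 0.6045 -0.1058  0.1562] rect [ 0.6019 -0.1094] [0.0422 0.0969] longdir deg -2.7 z [0.1361 0.159  0.168 ]
slot rim 245 mean [ 0.6047 -0.104   0.1649] rect [ 0.6021 -0.1098] [0.0413 0.0965] longdir deg -2.6 z [0.1607 0.1652 0.1685]
slot 612 mean [ 0.5948 -0.2688  0.155 ] rect [ 0.5936 -0.2651] [0.04
[... 1820 characters left out ...]
19. 120. 120. 121. 121. 121. 122. 119. 122. 120. 118. 121. 119. 132. 153. 167.   2.]
 [119. 141. 165. 165. 164. 164. 120. 119. 118. 119. 120. 122. 120. 117. 117. 120. 121. 120. 164. 165. 128. 150. 166.   1.]
 [119. 119. 122. 121. 122. 121. 119. 121. 118. 121. 119. 120. 120. 119. 123. 120. 120. 135. 137. 142. 142. 141. 121.   2.]
 [120. 120. 120. 118. 118. 119. 119. 119. 119. 119. 120. 119. 119. 119. 118. 119. 123. 122. 120. 120. 121. 119. 117.   1.]
 [120. 120. 119. 121. 118. 120. 121. 121. 121. 118. 121. 121. 118. 119. 119. 120. 120. 120. 118. 119. 119. 118. 118.  -0.]
 [120. 119. 122. 120. 121. 117. 118. 121. 118. 119. 120. 120. 120. 120. 117. 120. 119. 120. 120. 118. 116. 119. 121.   1.]]
```

View pics/box.png

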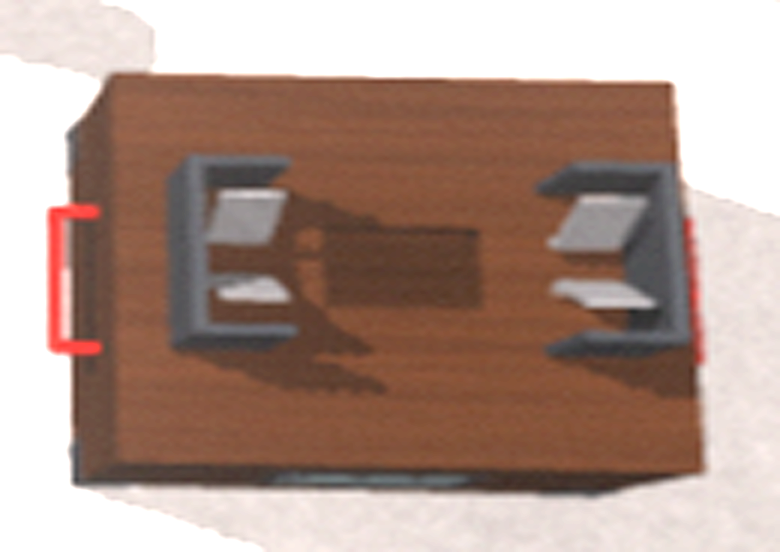

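View pics/ear.png

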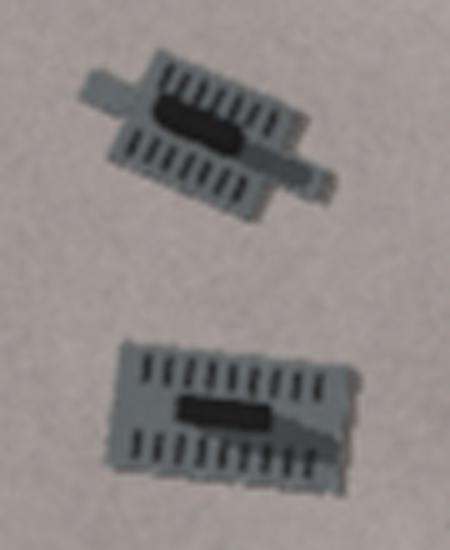

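```bash
python3 - <<'E'
from h import *
f=np.load("top0.npz");W=cloud(f)
v,u=np.mgrid[:384,:512]
# ray-plane intersect on image colours: blueish-grey plate vs warm table
im=f["frame"].astype(int); w=(abs(u-221)<30)&(abs(v-181)<22)
d=im[...,0]-im[...,2]
print(np.percentile(d[w],[5,25,50,75,95]))
m=(w&((d>5)|(im.sum(-1)<150))).astype(np.uint8)
n,l,s,c=cv2.connectedComponentsWithStats(m); k=1+np.argmax(s[1:,4]); m=l==k; print(s[k])
o=f["T"][:3,3]; ray=np.stack([(u-f["cx"])/f["fx"],(v-f["cy"])/f["fy"],np.ones(u.shape)],-1)@f["T"][:3,:3].T
def onz(z): return o+ray*((z-o[2])/ray[...,2])[...,None]
P=onz(.006)[m][:,:2]; mu=P.mean(0); U,S,Vt=np.linalg.svd(P-mu,full_matrices=False)
print("plate mean",mu,"deg",np.degrees(np.arctan2(Vt[0,1],Vt[0,0])))
q=(P-mu)@Vt.T; print("extent",q.min(0),q.max(0)); c=mu+((q.min(0)+q.max(0))/2)@Vt; print("centre",c)
h=w&(W[...,2]>.03);P=onz(.042)[h][:,:2]; mu=P.mean(0);U,S,Vt=np.linalg.svd(P-mu,full_matrices=False); print("grip",mu,np.degrees(np.arctan2(Vt[0,1],Vt[0,0])))
# scene cam: grip and box
g=np.load("scene0.npz");V=cloud(g)
w=(abs(u-269)<28)&(abs(v-238)<25)&(V[...,2]>.035)&(V[...,2]<.06); p=V[w]; print("scene grip",p.mean(0),cv2.minAreaRect(p[:,:2].astype(np.float32)))
w=(u>90)&(u<220)&(v>110)&(v<215)&(abs(V[...,2]-.12)<.006); print("scene box",cv2.minAreaRect(V[w][:,:2].astype(np.float32)))
w=(u>90)&(u<220)&(v>110)&(v<215)&(V[...,2]>.158)&(V[...,2]<.18); print("scene rims",cv2.minAreaRect(V[w][:,:2].astype(np.float32)))
h=(u>310)&(u<435)&(v>125)&(v<235)&(W[...,2]>.158)&(W[...,2]<.18); print("top rims",cv2.minAreaRect(W[h][:,:2].astype(np.float32)))
E
```

```text
[-12. -12. -11.   4.   8.]
[197 166  42  32 573]
plate mean [0.62952599 0.22552895] deg 64.28651999021044
extent [-0.05626707 -0.03295789] [0.06560485 0.03362258]
centre [0.63185112 0.22959132]
grip [0.6248827  0.21814314] 64.1291969772976
scene grip [0.6283145  0.22140552 0.0403568 ] ((0.626661479473114, 0.2197445034980774), (0.05144756659865379, 0.014645974151790142), 62.16334915161133)
scene box ((0.5965278148651123, -0.18477670848369598), (0.2435619980096817, 0.22457067668437958), 86.73228454589844)
scene rims ((0.5978209376335144, -0.1853521764278412), (0.20156659185886383, 0.09971730411052704), 86.5321044921875)
top rims ((0.5980212688446045, -0.18752150237560272), (0.19809645414352417, 0.09688466042280197), 86.8930435180664)
```

drive_tool:
  commands:
    - {"tx": 0.9,"ty": -1,"rz": -0.6,"grip": -1}
    - {"tx": 0.9,"ty": -1,"rz": -0.6,"grip": -1}
    - {"tx": 0.9,"ty": -1,"rz": -0.6,"grip": -1}
    - {"tx": 0.9,"ty": -1,"rz": -0.6,"grip": -1}
    - {"tx": 0.9,"ty": -1,"rz": -0.6,"grip": -1}
    - {"tx": 0.9,"ty": -1,"rz": -0.6,"grip": -1}
    - {"tx": 0.9,"ty": -1,"rz": -0.6,"grip": -1}
    - {"tx": 0.9,"ty": -1,"rz": -0.6,"grip": -1}
    - {"tx": 0.9,"ty": -1,"rz": -0.6,"grip": -1}
    - {"tx": 0.9,"ty": -1,"rz": -0.6,"grip": -1}

```text
validation failed for argument at $.co...
```

drive_tool:
  commands:
    - {"tx": 0.9,"ty": -1,"rz": -0.6,"grip": -1}
    - {"tx": 0.9,"ty": -1,"rz": -0.6,"grip": -1}
    - {"tx": 0.9,"ty": -1,"rz": -0.6,"grip": -1}
    - {"tx": 0.9,"ty": -1,"rz": -0.6,"grip": -1}
    - {"tx": 0.9,"ty": -1,"rz": -0.6,"grip": -1}
    - {"tx": 0.9,"ty": -1,"rz": -0.6,"grip": -1}
    - {"tx": 0.9,"ty": -1,"rz": -0.6,"grip": -1}
    - {"tx": 0.9,"ty": -1,"rz": -0.6,"grip": -1,"tz": -0.9}
    - {"tx": 0.9,"ty": -1,"rz": -0.6,"grip": -1,"tz": -1}
    - {"tx": 0.9,"ty": -1,"rz": -0.27,"grip": -1,"tz": -1}

```text
validation failed for argument at $.co...
```

drive_tool:
  commands:
    - {"tz": -1,"grip": -1}
    - {"grip": -1}
    - {"grip": -1}

```text
validation failed for argument at $.co...
```

```bash
cat > st.py <<'E'
from bench import status
import numpy as np
from scipy.spatial.transform import Rotation as R
s=status.get_obs();M=R.from_rotvec(s["orientation"]).as_matrix()
print(s["clock"],s["tcp_pos"].round(4),"ydeg",np.degrees(np.arctan2(M[1,1],M[0,1])).round(2),"zaxis",M[:,2].round(4),"F",s["contact_force"].round(1),"w",s["grip_width"],"j",s["joints"].round(2))
E
python3 st.py
```

```text
0.5 [0.2565 0.6243 0.2312] ydeg 67.67 zaxis [-0.e+00 -1.e-04 -1.e+00] F [ 0.2 -0.5 -0.9] w 0.08540257240917296 j [-1.29  0.48  0.02  1.56 -0.01  1.11 -0.08]
```

drive_tool:
  commands:
    - {"tx": 0.9,"ty": -1.0,"tz": 0.0,"rx": 0.0,"ry": 0.0,"rz": -0.6,"grip": -1.0}

```text
clock: 0.62
tcp_pos: [0.2722, 0.6058, 0.2311]
orientation: [-0.733, -3.053, -0.001]
contact_force: [1.3, -0.2, -0.2]
grip_width: 0.0854
```

drive_tool:
  commands:
    - {"tx": 0.9,"ty": -1,"tz": 0,"rx": 0,"ry": 0,"rz": -0.6,"grip": -1}
    - {"tx": 0.9,"ty": -1,"tz": 0,"rx": 0,"ry": 0,"rz": -0.6,"grip": -1}
    - {"tx": 0.9,"ty": -1,"tz": 0,"rx": 0,"ry": 0,"rz": -0.6,"grip": -1}
    - {"tx": 0.9,"ty": -1,"tz": 0,"rx": 0,"ry": 0,"rz": -0.6,"grip": -1}
    - {"tx": 0.9,"ty": -1,"tz": 0,"rx": 0,"ry": 0,"rz": -0.6,"grip": -1}
    - {"tx": 0.9,"ty": -1,"tz": 0,"rx": 0,"ry": 0,"rz": -0.6,"grip": -1}
    - {"tx": 0.9,"ty": -1,"tz": 0,"rx": 0,"ry": 0,"rz": -0.6,"grip": -1}
    - {"tx": 0.9,"ty": -1,"tz": 0,"rx": 0,"ry": 0,"rz": -0.6,"grip": -1}
    - {"tx": 0.9,"ty": -1,"tz": 0,"rx": 0,"ry": 0,"rz": -0.6,"grip": -1}

```text
clock: 1.75
tcp_pos: [0.4377, 0.423, 0.2313]
orientation: [1.817, 2.563, 0.0]
contact_force: [-0.1, 0.1, 0.3]
grip_width: 0.0852
```

drive_tool:
  commands:
    - {"tx": 0.9,"ty": -1,"tz": 0,"rx": 0,"ry": 0,"rz": -0.6,"grip": -1}
    - {"tx": 0.9,"ty": -1,"tz": 0,"rx": 0,"ry": 0,"rz": -0.6,"grip": -1}
    - {"tx": 0.9,"ty": -1,"tz": 0,"rx": 0,"ry": 0,"rz": -0.6,"grip": -1}
    - {"tx": 0.9,"ty": -1,"tz": 0,"rx": 0,"ry": 0,"rz": -0.6,"grip": -1}
    - {"tx": 0.9,"ty": -1,"tz": 0,"rx": 0,"ry": 0,"rz": -0.6,"grip": -1}
    - {"tx": 0.9,"ty": -1,"tz": 0,"rx": 0,"ry": 0,"rz": -0.6,"grip": -1}
    - {"tx": 0.9,"ty": -1,"tz": 0,"rx": 0,"ry": 0,"rz": -0.6,"grip": -1}
    - {"tx": 0.9,"ty": -1,"tz": -0.5,"rx": 0,"ry": 0,"rz": -0.6,"grip": -1}
    - {"tx": 0.9,"ty": -1,"tz": -1,"rx": 0,"ry": 0,"rz": -0.6,"grip": -1}
    - {"tx": 0.9,"ty": -1,"tz": -1,"rx": 0,"ry": 0,"rz": -0.3,"grip": -1}

```text
clock: 3.0
tcp_pos: [0.6174, 0.2231, 0.18]
orientation: [2.667, 1.66, -0.001]
contact_force: [0.1, -0.0, -0.6]
grip_width: 0.0848
```

drive_tool:
  commands:
    - {"tx": 0.5,"ty": -0.25,"tz": -1,"rx": 0,"ry": 0,"rz": 0,"grip": -1}
    - {"tx": 0,"ty": 0,"tz": -1,"rx": 0,"ry": 0,"rz": 0,"grip": -1}
    - {"tx": 0,"ty": 0,"tz": 0,"rx": 0,"ry": 0,"rz": 0,"grip": -1}
    - {"tx": 0,"ty": 0,"tz": 0,"rx": 0,"ry": 0,"rz": 0,"grip": -1}

```text
clock: 3.5
tcp_pos: [0.6262, 0.2206, 0.1417]
orientation: [-2.662, -1.668, -0.001]
contact_force: [-1.8, -0.7, 1.3]
grip_width: 0.0853
```

```bash
python3 st.py; python3 - <<'E'
from bench import eyes
import cv2
f=eyes.grab_frame("scene");cv2.imwrite("pics/s1.png",f["frame"])
E
```

```text
3.5 [0.6262 0.2206 0.1417] ydeg -25.84 zaxis [ 2.e-04  7.e-04 -1.e+00] F [-1.8 -0.7  1.3] w 0.08534730654957928 j [-0.75  0.58  0.46  1.69 -0.31  0.94 -0.63]
```

View pics/s1.png

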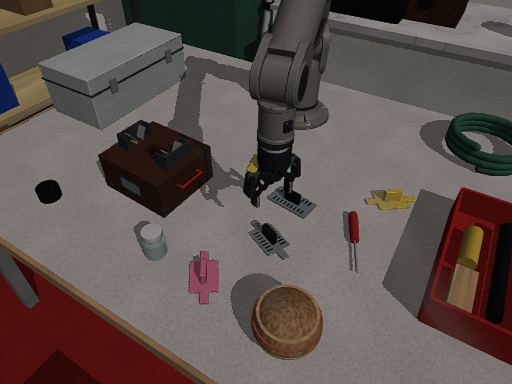

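The gripper is above the eared plate at (268,237) and its jaws span the grip. I'll descend and grasp.

drive_tool:
  commands:
    - {"tx": 0,"ty": -0.05,"tz": -1,"rx": 0,"ry": 0,"rz": 0,"grip": -1}
    - {"tx": 0,"ty": 0,"tz": -1,"rx": 0,"ry": 0,"rz": 0,"grip": -1}
    - {"tx": 0,"ty": 0,"tz": -1,"rx": 0,"ry": 0,"rz": 0,"grip": -1}
    - {"tx": 0,"ty": 0,"tz": -1,"rx": 0,"ry": 0,"rz": 0,"grip": -1}
    - {"tx": 0,"ty": 0,"tz": -1,"rx": 0,"ry": 0,"rz": 0,"grip": -1}
    - {"tx": 0,"ty": 0,"tz": -1,"rx": 0,"ry": 0,"rz": 0,"grip": -1}
    - {"tx": 0,"ty": 0,"tz": -0.5,"rx": 0,"ry": 0,"rz": 0,"grip": -1}
    - {"tx": 0,"ty": 0,"tz": 0,"rx": 0,"ry": 0,"rz": 0,"grip": -1}

```text
clock: 4.55
tcp_pos: [0.6261, 0.2182, 0.0104]
orientation: [-2.663, -1.666, 0.002]
contact_force: [0.4, 0.5, 0.9]
grip_width: 0.0855
```

drive_tool:
  commands:
    - {"tx": 0,"ty": 0,"tz": 0,"rx": 0,"ry": 0,"rz": 0,"grip": 1}
    - {"tx": 0,"ty": 0,"tz": 0,"rx": 0,"ry": 0,"rz": 0,"grip": 1}
    - {"tx": 0,"ty": 0,"tz": 0,"rx": 0,"ry": 0,"rz": 0,"grip": 1}
    - {"tx": 0,"ty": 0,"tz": 0,"rx": 0,"ry": 0,"rz": 0,"grip": 1}
    - {"tx": 0,"ty": 0,"tz": 0,"rx": 0,"ry": 0,"rz": 0,"grip": 1}
    - {"tx": 0,"ty": 0,"tz": 0,"rx": 0,"ry": 0,"rz": 0,"grip": 1}
  grip_force: 70

```text
clock: 5.3
tcp_pos: [0.6269, 0.2185, 0.0118]
orientation: [2.663, 1.666, 0.001]
contact_force: [-0.7, -0.2, 5.2]
grip_width: 0.013
```

```bash
python3 st.py
```

```text
5.3 [0.6269 0.2185 0.0118] ydeg -25.94 zaxis [ 7.e-04  4.e-04 -1.e+00] F [-0.7 -0.2  5.2] w 0.013022103123399915 j [-0.69  0.75  0.38  1.74 -0.39  0.72 -0.57]
```

drive_tool:
  commands:
    - {"tx": 0,"ty": 0,"tz": 0.5,"rx": 0,"ry": 0,"rz": 0,"grip": 1}
    - {"tx": 0,"ty": 0,"tz": 1,"rx": 0,"ry": 0,"rz": 0,"grip": 1}
    - {"tx": 0,"ty": 0,"tz": 1,"rx": 0,"ry": 0,"rz": 0,"grip": 1}
    - {"tx": 0,"ty": 0,"tz": 1,"rx": 0,"ry": 0,"rz": 0,"grip": 1}
    - {"tx": 0,"ty": 0,"tz": 1,"rx": 0,"ry": 0,"rz": 0.3,"grip": 1}
    - {"tx": 0,"ty": 0,"tz": 1,"rx": 0,"ry": 0,"rz": 0.5,"grip": 1}
    - {"tx": 0,"ty": 0,"tz": 1,"rx": 0,"ry": 0,"rz": 0.5,"grip": 1}
    - {"tx": 0,"ty": 0,"tz": 1,"rx": 0,"ry": 0,"rz": 0.5,"grip": 1}
    - {"tx": 0,"ty": -0.5,"tz": 1,"rx": 0,"ry": 0,"rz": 0.5,"grip": 1}
    - {"tx": 0,"ty": -1,"tz": 1,"rx": 0,"ry": 0,"rz": 0.5,"grip": 1}

```text
clock: 6.55
tcp_pos: [0.6262, 0.1891, 0.2028]
orientation: [-2.283, -2.158, -0.001]
contact_force: [-1.2, 0.2, -2.2]
grip_width: 0.0132
```

drive_tool:
  commands:
    - {"tx": -0.1,"ty": -1,"tz": 0.5,"rx": 0,"ry": 0,"rz": 0,"grip": 1}
    - {"tx": -0.1,"ty": -1,"tz": 0,"rx": 0,"ry": 0,"rz": 0,"grip": 1}
    - {"tx": -0.1,"ty": -1,"tz": 0,"rx": 0,"ry": 0,"rz": 0,"grip": 1}
    - {"tx": -0.1,"ty": -1,"tz": 0,"rx": 0,"ry": 0,"rz": 0,"grip": 1}
    - {"tx": -0.1,"ty": -1,"tz": 0,"rx": 0,"ry": 0,"rz": 0,"grip": 1}
    - {"tx": -0.1,"ty": -1,"tz": 0,"rx": 0,"ry": 0,"rz": 0,"grip": 1}
    - {"tx": -0.1,"ty": -1,"tz": 0,"rx": 0,"ry": 0,"rz": 0,"grip": 1}
    - {"tx": -0.1,"ty": -1,"tz": 0,"rx": 0,"ry": 0,"rz": 0,"grip": 1}
    - {"tx": -0.1,"ty": -1,"tz": 0,"rx": 0,"ry": 0,"rz": 0,"grip": 1}
    - {"tx": -0.1,"ty": -1,"tz": 0,"rx": 0,"ry": 0,"rz": 0,"grip": 1}

```text
clock: 7.8
tcp_pos: [0.6064, -0.013, 0.2113]
orientation: [2.289, 2.152, 0.0]
contact_force: [0.8, 0.2, -1.9]
grip_width: 0.0129
```

drive_tool:
  commands:
    - {"tx": -0.1,"ty": -1,"tz": 0,"rx": 0,"ry": 0,"rz": 0,"grip": 1}
    - {"tx": -0.1,"ty": -1,"tz": 0,"rx": 0,"ry": 0,"rz": 0,"grip": 1}
    - {"tx": -0.1,"ty": -1,"tz": 0,"rx": 0,"ry": 0,"rz": 0,"grip": 1}
    - {"tx": -0.1,"ty": -1,"tz": 0,"rx": 0,"ry": 0,"rz": 0,"grip": 1}
    - {"tx": 0,"ty": -1,"tz": 0,"rx": 0,"ry": 0,"rz": 0,"grip": 1}
    - {"tx": 0,"ty": -1,"tz": 0,"rx": 0,"ry": 0,"rz": 0,"grip": 1}
    - {"tx": 0,"ty": -1,"tz": 0,"rx": 0,"ry": 0,"rz": 0,"grip": 1}
    - {"tx": 0,"ty": -1,"tz": 0,"rx": 0,"ry": 0,"rz": 0,"grip": 1}
    - {"tx": 0,"ty": -0.8,"tz": 0,"rx": 0,"ry": 0,"rz": 0,"grip": 1}
    - {"tx": 0,"ty": 0,"tz": 0,"rx": 0,"ry": 0,"rz": 0,"grip": 1}

```text
clock: 9.05
tcp_pos: [0.5982, -0.1896, 0.2114]
orientation: [2.291, 2.149, -0.001]
contact_force: [0.3, 0.4, -3.1]
grip_width: 0.0133
```

```bash
python3 st.py; python3 - <<'E'
from bench import eyes
import cv2,numpy as np
for n in("scene","top"):
    f=eyes.grab_frame(n);np.savez(f"{n}2.npz",**f)
    im=f["frame"]
    im=im[90:240,70:250] if n=="scene" else im[100:250,290:450]
    cv2.imwrite(f"pics/{n}2.png",cv2.convertScaleAbs(cv2.resize(im,None,fx=3.5,fy=3.5,interpolation=cv2.INTER_CUBIC),alpha=1.6,beta=10))
E
python3 st.py
```

```text
9.05 [ 0.5982 -0.1896  0.2114] ydeg -3.68 zaxis [ 0.e+00 -8.e-04 -1.e+00] F [ 0.3  0.4 -3.1] w 0.013336478220267362 j [-0.14  0.45  0.47  1.72 -0.23  1.03  0.35]
9.15 [ 0.5986 -0.187   0.2112] ydeg -3.52 zaxis [-1.e-04  7.e-04 -1.e+00] F [-0.8  0.2 -3.2] w 0.013362333070952958 j [-0.14  0.45  0.47  1.72 -0.23  1.03  0.35]
```

View pics/scene2.png

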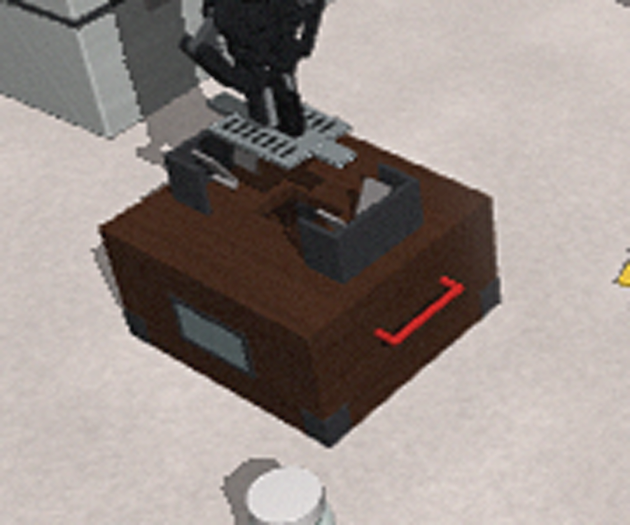

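View pics/top2.png

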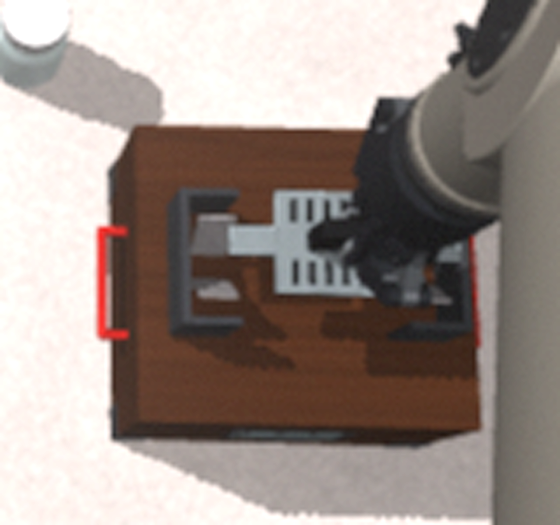

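The plate hangs level over the box, with its +y ear at about (250,240) in the top crop. Now I'll measure its pose in the hand relative to the slots.

```bash
python3 - <<'E'
from h import *
v,u=np.mgrid[:384,:512]
for n,w in(("scene",(u>125)&(u<175)&(v>112)&(v<140)),("top",(u>350)&(u<395)&(v>150)&(v<188))):
    f=np.load(n+"2.npz");W=cloud(f);im=f["frame"].astype(int)
    m=w&(abs(W[...,2]-.203)<.012)&(im.sum(-1)>200)
    if n=="top": m=(u>350)&(u<390)&(v>150)&(v<188)&(W[...,2]>.19)&(W[...,2]<.216)&(im.sum(-1)>200)
    p=W[m]; print(n,len(p),p.mean(0).round(4),np.percentile(p[:,2],[5,50,95]).round(4))
    A=np.c_[p[:,:2]-p[:,:2].mean(0),np.ones(len(p))]; print("plane",np.linalg.lstsq(A,p[:,2],rcond=None)[0].round(4))
    a=np.radians(86.95-90); c,s=np.cos(a),np.sin(a)
    d=p[:,:2]-[.598,-.187]; q=np.c_[d@[c,s],d@[-s,c]]
    print("box frame ext",q.min(0).round(4),q.max(0).round(4))
    for y0 in np.arange(-.08,.08,.008):
        k=(q[:,1]>=y0)&(q[:,1]<y0+.008)
        if k.sum()>2: print(y0.round(3),k.sum(),q[k,0].min().round(4),q[k,0].max().round(4),((q[k,0].min()+q[k,0].max())/2).round(4))
E
```

```text
scene 231 [ 0.605  -0.1658  0.2049] [0.203  0.205  0.2067]
plane [-0.0007 -0.0022  0.2049]
box frame ext [-0.0367 -0.0755] [0.0358 0.0768]
-0.048 8 0.007 0.033 0.02
-0.04 6 0.008 0.0327 0.0203
-0.032 10 0.0122 0.0334 0.0228
-0.024 7 0.0144 0.0335 0.024
-0.016 4 -0.0355 0.0327 -0.0014
-0.008 13 -0.0352 0.0333 -0.001
-0.0 16 -0.0367 0.0351 -0.0008
0.008 14 -0.0332 0.0349 0.0009
0.016 15 -0.0325 0.0337 0.0006
0.024 25 -0.0339 0.0358 0.001
0.032 35 -0.033 0.0335 0.0002
0.04 33 -0.0327 0.0336 0.0005
0.048 11 -0.0052 0.0106 0.0027
0.056 10 -0.0069 0.0099 0.0015
0.064 11 -0.0049 0.0106 0.0029
0.072 8 -0.0056 0.0118 0.0031
top 495 [ 0.6003 -0.1537  0.2049] [0.2024 0.2049 0.2074]
plane [ 0.0006 -0.0006  0.2049]
box frame ext [-0.033  -0.0038] [0.0353 0.074 ]
-0.008 7 -0.0317 0.0347 0.0015
-0.0 43 -0.0318 0.0351 0.0017
0.008 42 -0.0325 0.0345 0.001
0.016 51 -0.0322 0.0353 0.0016
0.024 97 -0.0325 0.0345 0.001
0.032 86 -0.033 0.0348 0.0009
0.04 74 -0.0328 0.0348 0.001
0.048 31 -0.0076 0.0099 0.0012
0.056 26 -0.0074 0.0099 0.0013
0.064 30 -0.0076 0.0094 0.0009
0.072 8 -0.0073 0.0092 0.001
```

drive_tool:
  commands:
    - {"tx": -0.05,"ty": 0,"tz": -0.5,"rx": 0,"ry": 0,"rz": 0,"grip": 1}
    - {"tx": 0,"ty": 0,"tz": -0.5,"rx": 0,"ry": 0,"rz": 0,"grip": 1}
    - {"tx": 0,"ty": 0,"tz": -0.5,"rx": 0,"ry": 0,"rz": 0,"grip": 1}
    - {"tx": 0,"ty": 0,"tz": -0.5,"rx": 0,"ry": 0,"rz": 0,"grip": 1}
    - {"tx": 0,"ty": 0,"tz": -0.5,"rx": 0,"ry": 0,"rz": 0,"grip": 1}
    - {"tx": 0,"ty": 0,"tz": 0,"rx": 0,"ry": 0,"rz": 0,"grip": 1}

```text
clock: 9.9
tcp_pos: [0.5969, -0.1874, 0.1602]
orientation: [-2.288, -2.151, 0.002]
contact_force: [-0.3, 0.3, -1.6]
grip_width: 0.0127
```

drive_tool:
  commands:
    - {"tx": 0,"ty": 0,"tz": -0.3,"rx": 0,"ry": 0,"rz": 0,"grip": 1}
    - {"tx": 0,"ty": 0,"tz": -0.3,"rx": 0,"ry": 0,"rz": 0,"grip": 1}
    - {"tx": 0,"ty": 0,"tz": -0.3,"rx": 0,"ry": 0,"rz": 0,"grip": 1}
    - {"tx": 0,"ty": 0,"tz": 0,"rx": 0,"ry": 0,"rz": 0,"grip": 1}

```text
clock: 10.4
tcp_pos: [0.5976, -0.1879, 0.1433]
orientation: [2.289, 2.152, -0.0]
contact_force: [0.2, -0.7, -2.9]
grip_width: 0.0132
```

```bash
python3 st.py
```

```text
10.4 [ 0.5976 -0.1879  0.1433] ydeg -3.53 zaxis [ 2.e-04 -4.e-04 -1.e+00] F [ 0.2 -0.7 -2.9] w 0.013181553024758198 j [-0.12  0.52  0.44  1.78 -0.27  0.9   0.38]
```

drive_tool:
  commands:
    - {"tx": 0,"ty": 0,"tz": -0.2,"rx": 0,"ry": 0,"rz": 0,"grip": 1}
    - {"tx": 0,"ty": 0,"tz": -0.2,"rx": 0,"ry": 0,"rz": 0,"grip": 1}
    - {"tx": 0,"ty": 0,"tz": 0,"rx": 0,"ry": 0,"rz": 0,"grip": 1}

```text
clock: 10.78
tcp_pos: [0.5968, -0.1871, 0.1343]
orientation: [-2.288, -2.151, 0.001]
contact_force: [0.3, 0.3, -2.7]
grip_width: 0.0128
```

drive_tool:
  commands:
    - {"tx": 0,"ty": 0,"tz": -0.15,"rx": 0,"ry": 0,"rz": 0,"grip": 1}
    - {"tx": 0,"ty": 0,"tz": 0,"rx": 0,"ry": 0,"rz": 0,"grip": 1}

```text
clock: 11.02
tcp_pos: [0.5974, -0.1875, 0.132]
orientation: [-2.289, -2.152, 0.0]
contact_force: [-0.3, 0.3, -3.3]
grip_width: 0.0133
```

```bash
python3 st.py
```

```text
11.025 [ 0.5974 -0.1875  0.132 ] ydeg -3.53 zaxis [-4.e-04  1.e-04 -1.e+00] F [-0.3  0.3 -3.3] w 0.013287400601099994 j [-0.11  0.53  0.43  1.79 -0.28  0.88  0.39]
```

drive_tool:
  commands:
    - {"tx": 0,"ty": 0,"tz": -0.15,"rx": 0,"ry": 0,"rz": 0,"grip": 1}
    - {"tx": 0,"ty": 0,"tz": 0,"rx": 0,"ry": 0,"rz": 0,"grip": 1}

```text
clock: 11.28
tcp_pos: [0.5976, -0.1876, 0.1318]
orientation: [-2.289, -2.151, -0.002]
contact_force: [-8.2, 4.2, 17.9]
grip_width: 0.0125
```

```bash
python3 st.py; python3 - <<'E'
from bench import eyes
import cv2,numpy as np
for n in("scene","top"):
    f=eyes.grab_frame(n);np.savez(f"{n}3.npz",**f)
    im=f["frame"]
    im=im[110:220,90:220] if n=="scene" else im[100:250,290:450]
    cv2.imwrite(f"pics/{n}3.png",cv2.convertScaleAbs(cv2.resize(im,None,fx=4.5,fy=4.5 if n=="scene" else 3.9,interpolation=cv2.INTER_CUBIC),alpha=1.8,beta=10))
E
```

```text
11.275 [ 0.5976 -0.1876  0.1318] ydeg -3.54 zaxis [ 7.0e-04  1.3e-03 -1.0e+00] F [-8.2  4.2 17.9] w 0.012506359896043715 j [-0.11  0.53  0.43  1.79 -0.28  0.88  0.39]
```

View pics/scene3.png

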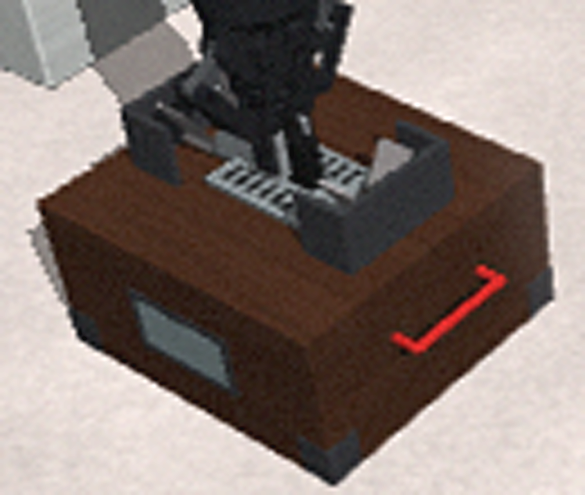

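View pics/top3.png

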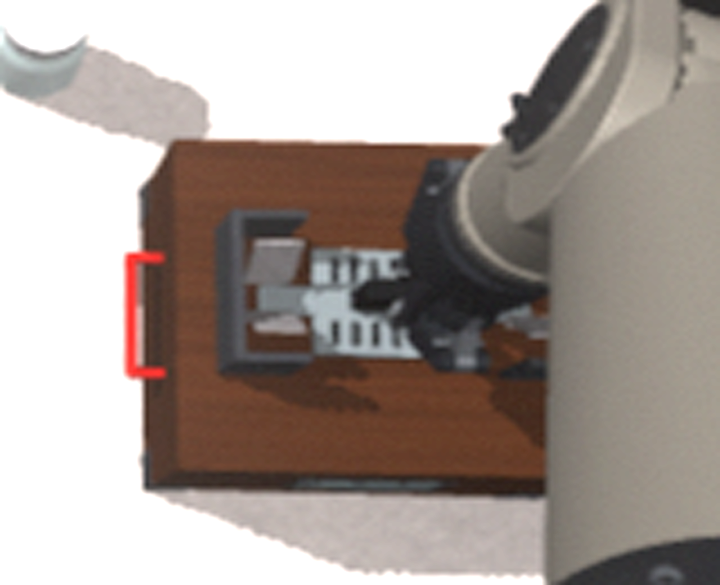

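```bash
python3 - <<'E'
from h import *
v,u=np.mgrid[:384,:512]
for n in("scene","top"):
    f=np.load(n+"3.npz");W=cloud(f);im=f["frame"].astype(int)
    a=np.radians(-3.05); c,s=np.cos(a),np.sin(a)
    d=W[...,:2]-[.598,-.187]; qx=d@[c,s];qy=d@[-s,c]
    for nm,w in(("box",(abs(qx)<.1)&(abs(qx)>.05)&(abs(qy)<.1)),("plate",(abs(qx)>.018)&(abs(qx)<.034)&(abs(qy)<.044)),("ear+",(abs(qx)<.008)&(qy>.055)&(qy<.072)),("ear-",(abs(qx)<.008)&(qy<-.055)&(qy>-.072))):
        m=w&(W[...,2]<.14)&(W[...,2]>.11); p=W[m]
        if len(p)<5: print(n,nm,len(p));continue
        A=np.c_[p[:,:2]-[.598,-.187],np.ones(len(p))]; print(n,nm,len(p),np.median(p[:,2]).round(4),np.linalg.lstsq(A,p[:,2],rcond=None)[0].round(4))
E
```

```text
scene box 1086 0.1195 [-0.0003 -0.0005  0.1195]
scene plate 152 0.1253 [-0.0248  0.0011  0.1251]
scene ear+ 0
scene ear- 18 0.1245 [-0.403   0.083   0.1279]
top box 2234 0.1195 [ 3.000e-04 -1.000e-04  1.194e-01]
top plate 241 0.1257 [ 0.0026 -0.0265  0.1261]
top ear+ 40 0.1259 [0.0073 0.0855 0.1202]
top ear- 7 0.1252 [0.2061 0.0511 0.1303]
```

The plate top is about 6 mm above the box top, so the plate is flat and home. I'll ease the pressing off, release and lift.

drive_tool:
  commands:
    - {"tx": 0,"ty": 0,"tz": 0.14,"rx": 0,"ry": 0,"rz": 0,"grip": 1}
    - {"tx": 0,"ty": 0,"tz": 0,"rx": 0,"ry": 0,"rz": 0,"grip": -1}
    - {"tx": 0,"ty": 0,"tz": 0,"rx": 0,"ry": 0,"rz": 0,"grip": -1}
    - {"tx": 0,"ty": 0,"tz": 0,"rx": 0,"ry": 0,"rz": 0,"grip": -1}
    - {"tx": 0,"ty": 0,"tz": 0,"rx": 0,"ry": 0,"rz": 0,"grip": -1}
    - {"tx": 0,"ty": 0,"tz": 0,"rx": 0,"ry": 0,"rz": 0,"grip": -1}
    - {"tx": 0,"ty": 0,"tz": 0,"rx": 0,"ry": 0,"rz": 0,"grip": -1}

```text
clock: 12.25
tcp_pos: [0.5975, -0.1876, 0.1321]
orientation: [-2.289, -2.152, 0.0]
contact_force: [1.3, 0.0, 0.1]
grip_width: 0.0852
```

drive_tool:
  commands:
    - {"tx": 0,"ty": 0,"tz": 0.5,"rx": 0,"ry": 0,"rz": 0,"grip": -1}
    - {"tx": 0,"ty": 0,"tz": 1,"rx": 0,"ry": 0,"rz": 0,"grip": -1}
    - {"tx": 0,"ty": 0,"tz": 1,"rx": 0,"ry": 0,"rz": 0,"grip": -1}
    - {"tx": 0,"ty": 0,"tz": 1,"rx": 0,"ry": 0,"rz": 0,"grip": -1}
    - {"tx": 0,"ty": 0,"tz": 1,"rx": 0,"ry": 0,"rz": 0,"grip": -1}
    - {"tx": 0,"ty": 1,"tz": 1,"rx": 0,"ry": 0,"rz": 0,"grip": -1}
    - {"tx": 0,"ty": 1,"tz": 1,"rx": 0,"ry": 0,"rz": 0,"grip": -1}
    - {"tx": 0,"ty": 1,"tz": 0,"rx": 0,"ry": 0,"rz": 0,"grip": -1}
    - {"tx": 0,"ty": 1,"tz": 0,"rx": 0,"ry": 0,"rz": 0,"grip": -1}
    - {"tx": 0,"ty": 1,"tz": 0,"rx": 0,"ry": 0,"rz": 0,"grip": -1}

```text
clock: 13.5
tcp_pos: [0.597, -0.0862, 0.2614]
orientation: [-2.288, -2.151, 0.002]
contact_force: [-0.3, 0.2, -0.9]
grip_width: 0.0853
```

drive_tool:
  commands:
    - {"tx": 0,"ty": 1,"tz": 0,"rx": 0,"ry": 0,"rz": 0,"grip": -1}
    - {"tx": 0,"ty": 1,"tz": 0,"rx": 0,"ry": 0,"rz": 0,"grip": -1}
    - {"tx": 0,"ty": 1,"tz": 0,"rx": 0,"ry": 0,"rz": 0,"grip": -1}
    - {"tx": 0,"ty": 1,"tz": 0,"rx": 0,"ry": 0,"rz": 0,"grip": -1}
    - {"tx": 0,"ty": 1,"tz": 0,"rx": 0,"ry": 0,"rz": 0,"grip": -1}
    - {"tx": 0,"ty": 0,"tz": 0,"rx": 0,"ry": 0,"rz": 0,"grip": -1}

```text
clock: 14.25
tcp_pos: [0.5975, 0.0149, 0.262]
orientation: [-2.285, -2.155, -0.001]
contact_force: [0.5, 0.4, 0.6]
grip_width: 0.0856
```

```bash
python3 st.py; python3 - <<'E'
from bench import eyes
from h import *
for n in("scene","top"):
    f=eyes.grab_frame(n);W=cloud(f); im=f["frame"]
    a=np.radians(-3.05); c,s=np.cos(a),np.sin(a)
    d=W[...,:2]-[.598,-.187]; qx=d@[c,s];qy=d@[-s,c]
    for nm,w in(("plate",(abs(qx)>.012)&(abs(qx)<.034)&(abs(qy)<.044)),("griptop",(abs(qx)<.02)&(abs(qy)<.04)&(W[...,2]>.15)&(W[...,2]<.18)),("ear+",(abs(qx)<.007)&(qy>.05)&(qy<.072)),("ear-",(abs(qx)<.007)&(qy<-.05)&(qy>-.072))):
        if nm!="griptop": w=w&(W[...,2]>.11)&(W[...,2]<.14)
        p=W[w]
        if len(p): print(n,nm,len(p),p.mean(0).round(4),"box frame",qx[w].mean().round(4),qy[w].mean().round(4))
        if len(p)>50: A=np.c_[p[:,:2]-p[:,:2].mean(0),np.ones(len(p))]; print(np.linalg.lstsq(A,p[:,2],rcond=None)[0].round(4))
    im=im[110:220,90:220] if n=="scene" else im[100:250,290:450]
    cv2.imwrite(f"pics/{n}4.png",cv2.convertScaleAbs(cv2.resize(im,None,fx=4.5,fy=4.5 if n=="scene" else 3.9,interpolation=cv2.INTER_CUBIC),alpha=1.8,beta=10))
E
```

```text
14.25 [0.5975 0.0149 0.262 ] ydeg -3.34 zaxis [-2.e-04  7.e-04 -1.e+00] F [0.5 0.4 0.6] w 0.08559151028172632 j [-0.46  0.34  0.43  1.74 -0.16  1.1  -0.04]
scene plate 194 [ 0.6085 -0.183   0.125 ] box frame 0.0102 0.0046
[-0.0428 -0.0197  0.125 ]
scene griptop 94 [ 0.6    -0.1825  0.1583] box frame 0.0017 0.0046
[-0.3433 -0.0116  0.1583]
scene ear+ 1 [ 0.5949 -0.1317  0.1291] box frame -0.006 0.055
scene ear- 18 [ 0.5946 -0.2468  0.1253] box frame -0.0003 -0.0599
top plate 36 [ 0.6178 -0.227   0.1258] box frame 0.0219 -0.0389
top griptop 2 [ 0.6012 -0.2114  0.1609] box frame 0.0045 -0.0242
top ear- 45 [ 0.5948 -0.2481  0.125 ] box frame 0.0001 -0.0612
```

View pics/scene4.png

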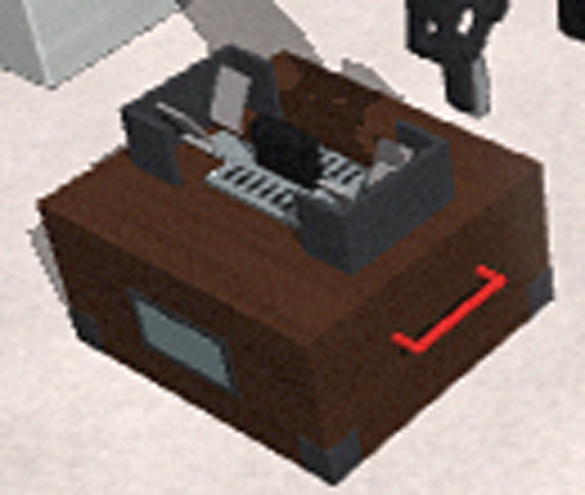

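View pics/top4.png

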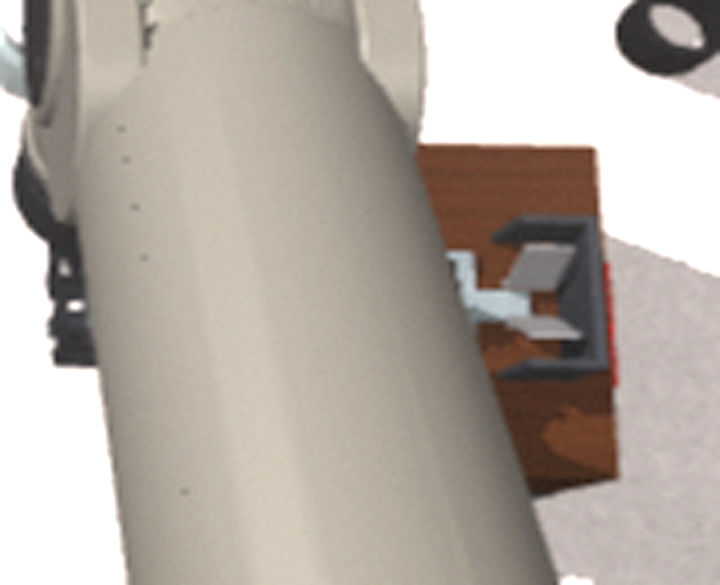

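The plate sits flat (grip at about (285,150) in the scene crop) and the -y ear is at seated height. The arm hides the +y ear from the top camera, so I'll move it aside for one more look.

drive_tool:
  commands:
    - {"tx": 0,"ty": 1,"tz": 0,"rx": 0,"ry": 0,"rz": 0,"grip": -1}
    - {"tx": 0,"ty": 1,"tz": 0,"rx": 0,"ry": 0,"rz": 0,"grip": -1}
    - {"tx": 0,"ty": 1,"tz": 0,"rx": 0,"ry": 0,"rz": 0,"grip": -1}
    - {"tx": 0,"ty": 1,"tz": 0,"rx": 0,"ry": 0,"rz": 0,"grip": -1}
    - {"tx": 0,"ty": 1,"tz": 0,"rx": 0,"ry": 0,"rz": 0,"grip": -1}
    - {"tx": 0,"ty": 1,"tz": 0,"rx": 0,"ry": 0,"rz": 0,"grip": -1}
    - {"tx": 0,"ty": 1,"tz": 0,"rx": 0,"ry": 0,"rz": 0,"grip": -1}
    - {"tx": 0,"ty": 1,"tz": 0,"rx": 0,"ry": 0,"rz": 0,"grip": -1}
    - {"tx": 0,"ty": 1,"tz": 0,"rx": 0,"ry": 0,"rz": 0,"grip": -1}
    - {"tx": 0,"ty": 0,"tz": 0,"rx": 0,"ry": 0,"rz": 0,"grip": -1}

```text
clock: 15.6
tcp_pos: [0.5971, 0.1949, 0.2618]
orientation: [-2.285, -2.155, -0.0]
contact_force: [0.1, -0.3, -0.9]
grip_width: 0.0852
```

```bash
python3 st.py; python3 - <<'E'
from bench import eyes
from h import *
f=eyes.grab_frame("top");W=cloud(f); im=f["frame"]
a=np.radians(-3.05); c,s=np.cos(a),np.sin(a)
d=W[...,:2]-[.598,-.187]; qx=d@[c,s];qy=d@[-s,c]
for nm,w in(("plate",(abs(qx)>.012)&(abs(qx)<.034)&(abs(qy)<.044)),("griptop",(abs(qx)<.02)&(abs(qy)<.04)&(W[...,2]>.15)&(W[...,2]<.18)),("ear+",(abs(qx)<.006)&(qy>.05)&(qy<.068)),("ear-",(abs(qx)<.006)&(qy<-.05)&(qy>-.068))):
    if nm!="griptop": w=w&(W[...,2]>.11)&(W[...,2]<.14)
    p=W[w]
    if len(p): print(nm,len(p),np.median(p,0).round(4),"box frame",qx[w].mean().round(4),qy[w].mean().round(4))
    if nm=="plate" and len(p)>50: A=np.c_[p[:,:2]-p[:,:2].mean(0),np.ones(len(p))]; print(np.linalg.lstsq(A,p[:,2],rcond=None)[0].round(4))
cv2.imwrite("pics/top5.png",cv2.convertScaleAbs(cv2.resize(im[100:250,290:450],None,fx=4.5,fy=3.9,interpolation=cv2.INTER_CUBIC),alpha=1.8,beta=10))
E
```

```text
15.6 [0.5971 0.1949 0.2618] ydeg -3.34 zaxis [-4.e-04  5.e-04 -1.e+00] F [ 0.1 -0.3 -0.9] w 0.08519891089707178 j [-0.69  0.39  0.37  1.66 -0.15  1.12 -0.34]
plate 571 [ 0.585  -0.1852  0.1255] box frame -0.001 0.0013
[ 0.002  -0.003   0.1255]
griptop 137 [ 0.5958 -0.187   0.1611] box frame -0.0014 0.0001
ear+ 34 [ 0.6006 -0.1283  0.1259] box frame -0.0004 0.0586
ear- 36 [ 0.5951 -0.2461  0.1253] box frame 0.0 -0.0589
```

View pics/top5.png

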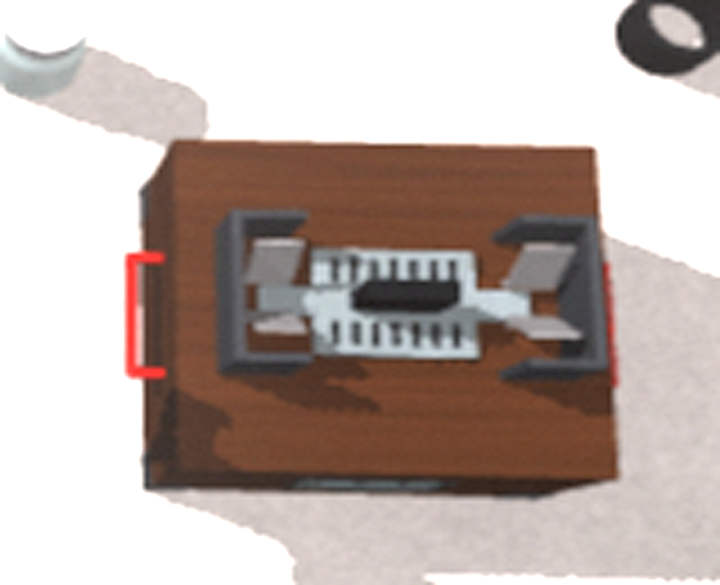

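The plate lies flat and centred, with both ears under the clips and the arm clear of it.

```bash
python3 -c "
from bench import workorder; print(workorder.hand_in())"
```

```text
the job is handed in; nothing more can be done
None
```

The brown box is closed. I took the eared vent plate by its black grip, lowered its ears into both slots, pressed it home past the clips, let go and moved the arm clear. I handed the job in at about 15.7 s.

- **Seating:** In the last top view the plate top is at 0.1255 m, which is 6 mm above the box top, with a tilt under 0.3°. Both ears are level (0.1259 m and 0.1253 m), and the plate is centred on the opening to within about 1–2 mm.
- **Forces:** The force readings did not show the plate snapping past the clips. They were taken only at the end of each move, so I judged the seating by height and by the firm stop on the box top, about 18 N vertical (20 N in all). No reading I took exceeded that.
- **Other notes:** The first three move calls were refused because rows left out zero fields, and nothing moved. I never touched the plain plate or the look-alikes, though I did not re-measure them at the end.

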